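# Shut the misting valve in the bench valve box

## Task

Turn off the leaf-misting line at the cigar rolling bench: push the blue cover of the grey valve box all the way across, over the closed half of the box, then push the yellow valve handle round to its stop so that it lies across its pipe. Only push with the fingers: do not lift the cover out of its track, leave it open, leave the black handle as it is, and do not disturb the other things on the bench.

Things in the scene. Friction and masses are not known exactly. Their poses are not given: they have to be found in the camera images.
- valve_box: Fixed grey box, outside 256 mm in its x, 320 mm in its y, 97 mm high; origin at the centre of its underside, z up, x roughly away from the robot. Its negative-y half is a well with two valves, its positive-y half a closed deck. Ledges 85 mm high along the long sides carry the cover; lips 12 mm higher all round keep it in its track. Pipe stubs stand out up to 50 mm at both y ends.
- well (a point): Centre of the open well at ledge height (85 mm); inside the well measures 216 mm in the box's x and 135 mm in y.
- deck (a point): Centre of the top of the closed deck, 83 mm above the bench; the cover ends above it.
- cover: Loose blue plate, 226 mm in x, 150 mm in y, 6 mm thick, 0.35 kg; origin at the centre of its underside, axes as the box's. A rib stands across the middle of its top: 90 mm along x, 12 mm thick in y, top 30 mm above the underside. Starts over the well, its centre at y = -78 to -68 mm in the box's frame; fully over the deck it meets the end lip at y = +80 mm. Slides with a few newtons.
- yellow_handle (a joint): Angle of the yellow (marked) handle about its upright pivot, rad: 0 = open, along its pipe, pointing to the box's +y; grows counter-clockwise seen from above, to 1.571 = shut against its stop, across the pipe, pointing to the box's -x. Starts 0 to 0.3. Stiff: about 0.18 N m of friction, stays where it is left.
- yellow_pivot (a point): Pivot axis of the yellow handle, at half the height of the handle, 64 mm above the bench; axes as those of the box.
- yellow_tip (a point): Free end of the yellow handle, 60 mm from its pivot, at half its height; the handle is a bar 14 mm wide and 20 mm tall (54 to 74 mm above the bench), its y axis pointing from pivot to tip. The yellow and the black valve may change places.
- black_handle (a joint): Angle of the black valve handle, same meaning and shape as the yellow one; starts 0 to 0.3. To be left alone.
- black_pivot (a point): Pivot axis of the black handle, at half the height of the handle, 90 mm from the yellow pivot along the box's x.
- black_tip (a point): Free end of the black handle, 60 mm from its pivot.
- glue_jar: Bystander: white-capped glue jar, 60 mm across, 85 mm tall. To be left alone.
- mug: Bystander: blue mug, 76 mm across, 90 mm tall. To be left alone.
- screwdriver: Bystander: screwdriver lying on the bench. To be left alone.
- mould: Bystander: black grooved mould block, 120 x 260 x 50 mm. To be left alone.
- tamper: Bystander: brass hand weight on the rolling board, 48 mm across, 70 mm tall. To be left alone.
- wrench: Bystander: wrench lying on the rolling board. To be left alone.
- rinse_bottle: Bystander: amber bottle, 64 mm across, 170 mm tall. To be left alone.

How it is judged:
By the outcome, as a careful person would: the job done as asked, in the order asked, and still so for the second after the job is handed in, with the robot touching nothing.
It also fails if it takes over 48 s, if anything falls off the work surface, if the arm or the gripper's body presses on something with over 40 N, if the wrist force passes 120 N, or if a joint passes its speed limit or range.

## Robot

A 6-joint arm with a two-finger parallel gripper is mounted at the origin on the work surface. World frame = base frame: x ahead of the robot, y to its left, z up, the work surface at z = 0. Lengths are in m, angles in rad, forces in N, time in s.
With the tool pointing down it reaches from about 0.225 to 0.875 m from the base axis. Payload 3.4 kg.
Tool frame: the origin (TCP) lies midway between the tips of the shut fingers; the grasp point (between the pads) lies 19 mm behind it (manip.pinch_z is the z of the grasp point in the tool frame, in m); z points along the fingers, x is the direction in which the jaws open and shut, and the axes are right-handed (so a half turn about z gives the same grasp; the last joint's range is limited). The gripper opens to 85 mm and grips with 20 to 120 N. Pads are 22 mm wide; open, the fingers measure 114 mm over their backs; the gripper's body (76 mm by 85 mm) begins 54 mm behind the grasp point. The pads swing forward as they close: fully open they stand 13 mm farther back than shut.
Start: joints at [-1.27, 0.276, 1.505, -0, 1.361, -0.121], TCP at [0.235, -0.525, 0.231] pointing down, gripper open.
Joint ranges: [-2.89, 2.89], [-0.75, 2.08], [0.22, 2.7], [-1.18, 4.32], [0.11, 2.71], [-2.7, 2.7]. Speed limits (rad/s): [2.57, 2.57, 3.14, 3.14, 3.14, 3.14].

## Interface

Orientations are given as a unit quaternion [w, x, y, z].
In Python, from rig import manip gives the robot as it stands. The module is installed in compiled form; this text tells all that it offers.
- The arm moves only by the tool drive_tool, never from a script. Its argument "steps" is a list of rows, each a list of 5 numbers: the shift along the tool's x, y, z in mm, then the turn about the tool's z in rad, then the gripper command: -1 is shut, 1 is fully open, values between are in proportion. A call has 1 to 5 rows; each row is the pose to reach, as a shift and turn from the pose measured when the call began, along the tool's axes at that moment; what a row does not reach only later rows make up. A row lasts 1/10 s, in which the tool goes at most 50 mm and 8.59 degrees, less where a joint would pass 70% of its speed; a pose out of reach is approached as far as the arm can. A call with a gripper value outside its range is refused whole. The fingers move at their own pace and stop on an object; "squeeze" is the grip in N (left out, the last holds). Time passes only in rows, so rows that repeat a pose let the fingers close. It gives the time, the measured TCP pose, the force and the opening at its end, in the units of the state.
- manip.get_state(): the state, without advancing time (a new reading comes with each control period).
- manip.get_image(name): name is "side" or "top" or "wrist"; returns the picture (400x640x3 uint8, blue, green, red); there is no depth.
- manip.get_calibration(name): a dict with "camera_matrix" (3x3 intrinsics, pixels), "rvec" (rotation vector, rad) and "tvec" (3), from world to camera coordinates, as OpenCV has them. Camera axes: x right, y down, z forward; pixel columns grow to the right and rows downward; lengths in m; the calibration is good to about 2 mm. The wrist camera is an equidistant fisheye: a pixel r from the principal point sees the ray r / f radians off the axis. A picture is of the moment at which its call begins: read the wrist's pose just before it. get_calibration takes no time and is no camera call; for the wrist camera it gives the pose at the moment of the call.
- manip.sign_off(): hands the job in, once; it reports no verdict.
Trained networks look in the newest picture that a camera, given by its name, has taken for a name from the list of things; names that differ only in an ending like _2 or _b are one class to them, and where a whole thing is asked for, a point or a joint stands for the part that bears it (a point fixed in the world has none). Each returns a list of dicts, best first, with "conf" (0 to 1); they miss things now and then, are a little off and sometimes report something else, mostly with a low value. They report only what shows in the picture. A call takes as long as a camera call.
- manip.masks_of(camera, name): "pixels" (400x640 bool, what is visible of it) and "location" ([column, row] in pixels, amid what is visible of it).
The state is a dict: "clock": time; "qpos": joint angles; "qd": joint speeds; "effort": joint torques, N m; "position": TCP position; "ee_rot": TCP orientation; "contact_force": force on the tool from outside, world axes, zero at the start; "moment": the same for the moment, N m; "width": finger opening in m.
Only numpy, scipy, OpenCV 4.12 (cv2) and the standard library are available. Lean on these libraries where they do the work, as an engineer would, in place of code of your own. Each camera call takes 0.05 s, during which the arm holds its last target.

## Working session

There is one attempt and no reset: what is moved stays moved. The work goes in short steps, Python scripts to look and compute and a tool call to move; the robot and the scene stay as the last step left them, time stands still between calls to the robot, and variables do not carry over. Pictures are saved under pics/ and viewed, and the job is handed in when it is done.

Besides the shell and the picture viewer there is one more tool, called after "Request:" in YAML: its name, and indented under it one key for each argument. drive_tool: Moves the arm, as the interface text tells. Its arguments: {"type":"object","properties":{"steps":{"type":"array","items":{"type":"array","items":{"type":"number"}}},"squeeze":{"type":"number"}},"required":["steps"]}

```bash
mkdir -p pics; ls; python3 - <<'E'
from rig import manip
import cv2
print(manip.get_state())
for n in ["top","side"]:
    cv2.imwrite(f"pics/{n}0.png",manip.get_image(n)); print(n,manip.get_calibration(n))
E
```

```text
pics
{'clock': 0.0, 'qpos': array([-1.26999414e+00,  2.76591792e-01,  1.50615944e+00, -2.84945418e-05,
        1.36069757e+00, -1.20997599e-01]), 'qd': array([ 0.00015326, -0.00067884,  0.00132891, -0.00158307, -0.00092062,
       -0.00080531]), 'effort': array([-3.51018061e-04, -4.16780877e+01, -2.45806199e+01, -2.87402690e-04,
        1.09448552e-02, -6.02581238e-06]), 'position': array([ 0.23523183, -0.52408696,  0.23043106]), 'ee_rot': array([-5.83984624e-04,  8.39466314e-01, -5.43410937e-01, -7.21444509e-04]), 'contact_force': array([ 0.17366796,  0.34634549, -0.28185448]), 'moment': array([-0.02026926,  0.06062459,  0.0369114 ]), 'width': 0.08553936744867155}
top {'camera_matrix': array([[365.82936964,   0.        , 318.22410062],
       [  0.        , 365.82936964, 198.60986265],
       [  0.        ,   0.        ,   1.        ]]), 'rvec': array([ 2.14465127, -2.16484126,  0.13940067]), 'tvec': array([-0.00798036,  0.5432716 ,  1.19819892])}
side {'camera_matrix': array([[450.61211143,   0.        , 321.76285088],
       [  0.        , 450.61211143, 189.4970773 ],
       [  0.        ,   0.        ,   1.        ]]), 'rvec': array([ 2.15607923, -0.35342392,  0.15135303]), 'tvec': array([-0.52805919,  0.14732759,  1.4275032 ])}
```

View pics/top0.png

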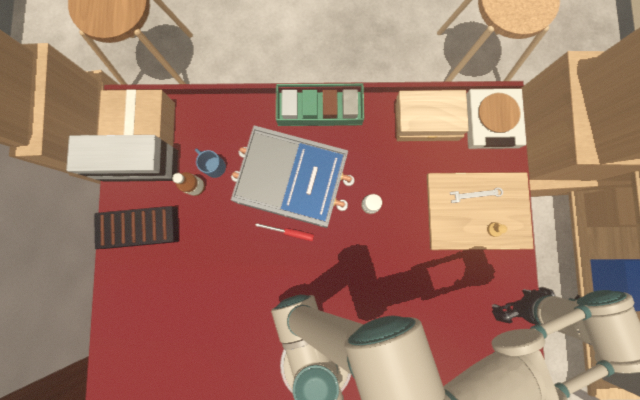

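View pics/side0.png

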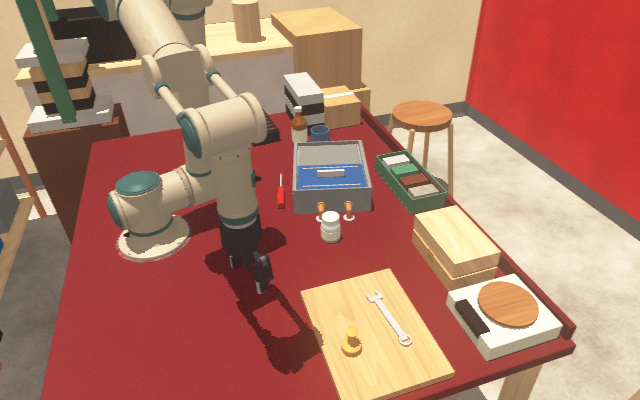

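```bash
cat > h.py <<'E'
import numpy as np, cv2
from rig import manip
def cal(n):
    c=manip.get_calibration(n); return c['camera_matrix'],np.array(c['rvec'],float),np.array(c['tvec'],float)
def unproj(n,px,z):
    K,r,t=cal(n); R=cv2.Rodrigues(r)[0]; px=np.atleast_2d(px).astype(float)
    d=np.c_[(px-[K[0,2],K[1,2]])/[K[0,0],K[1,1]],np.ones(len(px))]@R
    c=-R.T@t; return c+d*((z-c[2])/d[:,2])[:,None]
def proj(n,P):
    K,r,t=cal(n); return cv2.projectPoints(np.atleast_2d(P).astype(float),r,t,K,None)[0][:,0]
E
python3 - <<'E'
from h import *
im=manip.get_image("top")
for nm,z in [("valve_box",.097),("cover",.091)]:
    for m in manip.masks_of("top",nm)[:2]:
        print(nm,m['conf'],m['location'],m['pixels'].sum())
        p=m['pixels'].astype(np.uint8)
        if nm=="cover":
            c=max(cv2.findContours(p,0,1)[0],key=cv2.contourArea)[:,0]
            w=unproj("top",c,z)[:,:2]; print(cv2.minAreaRect((w*1000).astype(np.float32)))
        else:
            p=cv2.morphologyEx(p,cv2.MORPH_OPEN,np.ones((15,15)))
            c=max(cv2.findContours(p,0,1)[0],key=cv2.contourArea)[:,0]
            w=unproj("top",c,z)[:,:2]; print(cv2.minAreaRect((w*1000).astype(np.float32)))
crop=im[115:240,220:360]; cv2.imwrite("pics/top_crop.png",cv2.resize(crop,None,fx=5,fy=4.8*5/4.8*0.96,interpolation=cv2.INTER_CUBIC)[:600])
im=manip.get_image("side"); cv2.imwrite("pics/side_crop.png",cv2.resize(im[130:250,260:400],None,fx=5,fy=5,interpolation=cv2.INTER_CUBIC))
E
```

```text
valve_box 0.6 [267.7, 170.0] 5065
((634.1270751953125, 160.02259826660156), (174.48048400878906, 263.99896240234375), 75.2920913696289)
cover 0.95 [312.9, 181.8] 3248
((593.574462890625, 5.9025115966796875), (152.1675567626953, 229.63766479492188), 74.57032775878906)
```

View pics/top_crop.png

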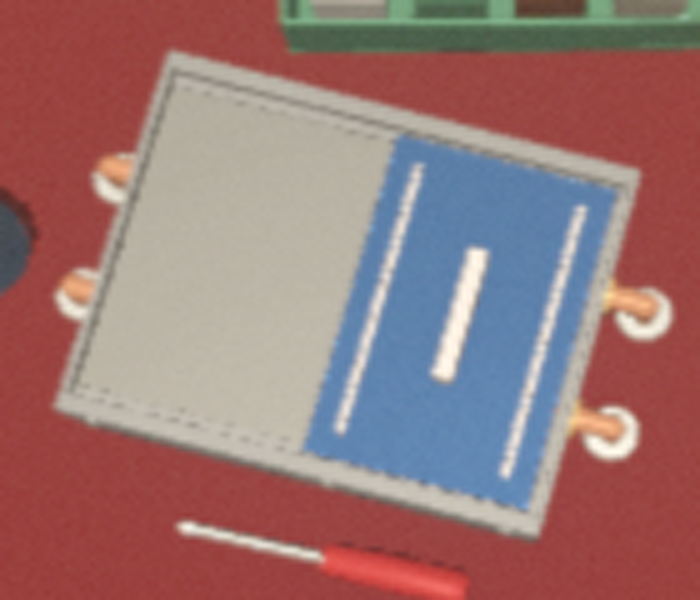

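View pics/side_crop.png

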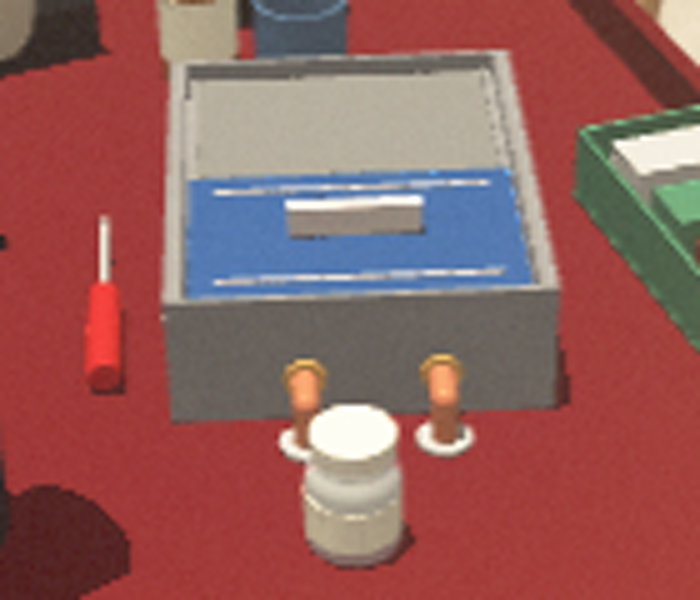

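```bash
python3 - <<'E'
from h import *
px=np.array([[254,125.8],[347.6,150.8],[327.2,226],[231.6,199]])
w=unproj("top",px,.097)[:,:2]; print(w)
# order: (+x,+y),(+x,-y),(-x,-y),(-x,+y)
m=np.array([[128,160],[128,-160],[-128,-160],[-128,160]])/1000
mc=w.mean(0); H=(m).T@(w-mc); U,S,Vt=np.linalg.svd(H); R=Vt.T@U.T
print("center",mc,"yaw",np.arctan2(R[1,0],R[0,0]),"res mm",((w-mc)-m@R.T)*1000)
# side check
P=np.c_[mc+m@R.T,np.full(4,.097)]
print((proj("side",P)-[260,130])*5)
# rib ends top
rp=unproj("top",np.array([[480,248],[440,378]])/[5,4.8]+[220,115],.115)[:,:2]
print("rib",(rp-mc)@R)
for q in [[593.57,5.9]]: print("cover",(np.array(q)/1000-mc)@R)
for n in ["glue_jar","mug","rinse_bottle"]:
    for d in manip.masks_of("top",n)[:1]: print(n,d['conf'],d['location'],unproj("top",d['location'],.08))
E
```

```text
[[ 0.77835296  0.19573789]
 [ 0.69119523 -0.11012411]
 [ 0.4473282  -0.04065515]
 [ 0.53648719  0.26421835]]
center [0.61334089 0.07729424] yaw -0.27936858400308473 res mm [[-2.14514575 -0.05727199]
 [-1.06326574  1.67424664]
 [ 1.14451482  0.55152551]
 [ 2.06389666 -2.16850017]]
[[508.76715992  47.71122138]
 [561.41174494 287.0602956 ]
 [163.52867128 302.40824841]
 [171.850808    60.2200217 ]]
rib [[ 0.04453719 -0.07479235]
 [-0.04621165 -0.07377989]]
cover [ 0.0006825  -0.07407807]
glue_jar 0.66 [374.1, 206.8] [[ 0.50890661 -0.19369575  0.08      ]]
mug 0.67 [206.3, 161.5] [[0.6639651  0.35416749 0.08      ]]
rinse_bottle 0.79 [188.1, 183.0] [[0.5927491 0.4114606 0.08     ]]
```

```bash
cat >> h.py <<'E'
C=np.array([.6133,.0773]); YAW=-.279
BX=np.array([np.cos(YAW),np.sin(YAW)]); BY=np.array([-BX[1],BX[0]])
from scipy.spatial.transform import Rotation as Ro
def plan(bx,by,z,ang=YAW):
    s=manip.get_state(); q=s['ee_rot']; R=Ro.from_quat([q[1],q[2],q[3],q[0]]).as_matrix()
    p=s['position']; w=np.r_[C+bx*BX+by*BY,z]; d=R.T@(w-p)*1000
    cur=np.arctan2(R[1,0],R[0,0]); t=-((ang-cur+np.pi)%(2*np.pi)-np.pi)
    print("clk %.2f"%s['clock'],"box pos mm",((p[:2]-C)@np.c_[BX,BY]*1000).round(1),"z",round(p[2]*1000,1),"F",s['contact_force'].round(1),"w",round(s['width'],4))
    print("move",d.round(1),"turn",round(t,3))
E
python3 -c "
from h import *
plan(0,-.110,.16)"
```

```text
clk 0.45 box pos mm [-197.5 -682.7] z 231.2 F [ 0.3 -0.2 -0.4] w 0.0857
move [-310.3 -520.3   71.3] turn -0.87
```

Request:
drive_tool:
  steps:
    - [-25,-42,0,-0.14,-1]
    - [-50,-84,0,-0.28,-1]
    - [-75,-126,0,-0.42,-1]
    - [-100,-168,0,-0.56,-1]
    - [-125,-210,0,-0.7,-1]

```text
clock: 0.95
position: [0.3766, -0.323, 0.2315]
ee_rot: [0.0, 0.975, -0.22, 0.0]
contact_force: [0.6, -0.7, -0.5]
width: 0.0123
```

```bash
python3 -c "
from h import *
plan(0,-.110,.16)"
```

```text
clk 0.95 box pos mm [-117.3 -450. ] z 231.5 F [ 0.6 -0.7 -0.5] w 0.0123
move [  59.8 -354.7   71.5] turn -0.165
```

Request:
drive_tool:
  steps:
    - [8,-49,0,-0.08,-1]
    - [16,-98,0,-0.165,-1]
    - [25,-147,0,-0.165,-1]
    - [33,-195,0,-0.165,-1]
    - [41,-240,0,-0.165,-1]

```text
clock: 1.45
position: [0.5177, -0.1217, 0.2318]
ee_rot: [0.0, 0.99, -0.139, 0.001]
contact_force: [1.6, -1.0, -0.1]
width: -0.0001
```

```bash
python3 -c "
from h import *
plan(0,-.110,.13)"
```

```text
clk 1.45 box pos mm [ -37.  -217.7] z 231.8 F [ 1.6 -1.  -0.1] w -0.0001
move [  37.  -107.6  101.8] turn 0.001
```

Request:
drive_tool:
  steps:
    - [12,-36,25,0,-1]
    - [25,-72,60,0,-1]
    - [37,-107,95,0,-1]
    - [37,-107,102,0,-1]
    - [37,-107,102,0,-1]

```text
clock: 1.95
position: [0.5817, -0.0282, 0.1277]
ee_rot: [0.0, 0.99, -0.138, -0.002]
contact_force: [0.1, -0.3, -0.2]
width: 0.0001
```

```bash
python3 -c "
from h import *
plan(0,-.110,.1)
cv2.imwrite('pics/s1.png',cv2.resize(manip.get_image('side')[110:250,240:420],None,fx=4,fy=4))"
```

```text
clk 1.95 box pos mm [  -1.3 -110.1] z 127.7 F [ 0.1 -0.3 -0.2] w 0.0001
move [ 1.4 -0.2 27.7] turn 0.003
```

View pics/s1.png

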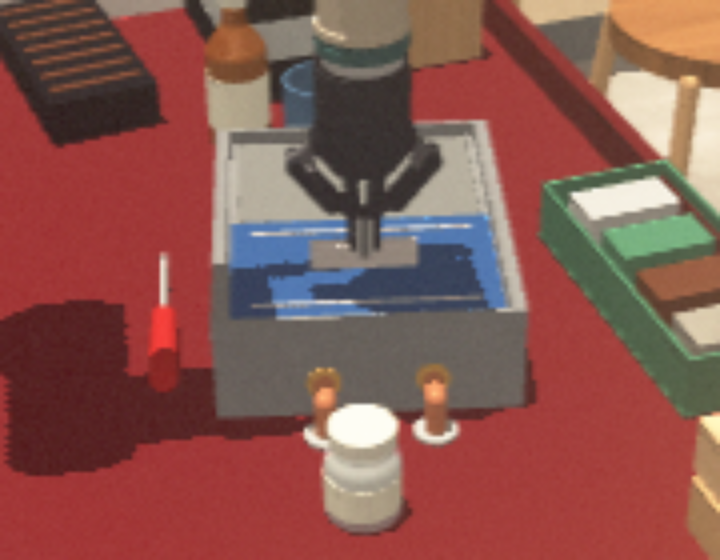

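Request:
drive_tool:
  steps:
    - [1,0,15,0,-1]
    - [1,0,29,0,-1]
    - [1,0,29,0,-1]

```text
clock: 2.3
position: [0.5824, -0.0309, 0.1006]
ee_rot: [0.001, 0.99, -0.139, -0.001]
contact_force: [0.5, -0.2, -0.2]
width: 0.0002
```

Request:
drive_tool:
  steps:
    - [0,-10,0,0,-1]
    - [0,-20,0,0,-1]
    - [0,-30,0,0,-1]
    - [0,-40,0,0,-1]
    - [0,-50,0,0,-1]

```text
clock: 2.8
position: [0.5967, 0.0177, 0.1012]
ee_rot: [0.001, 0.99, -0.139, 0.0]
contact_force: [-0.9, -3.4, 2.1]
width: -0.0004
```

```bash
python3 -c "
from h import *
plan(0,.060,.1)
cv2.imwrite('pics/s2.png',cv2.resize(manip.get_image('side')[110:250,240:420],None,fx=4,fy=4))"
```

```text
clk 2.80 box pos mm [  0.5 -61.8] z 101.2 F [-0.9 -3.4  2.1] w -0.0004
move [  -0.4 -121.8    0.9] turn 0.001
```

View pics/s2.png

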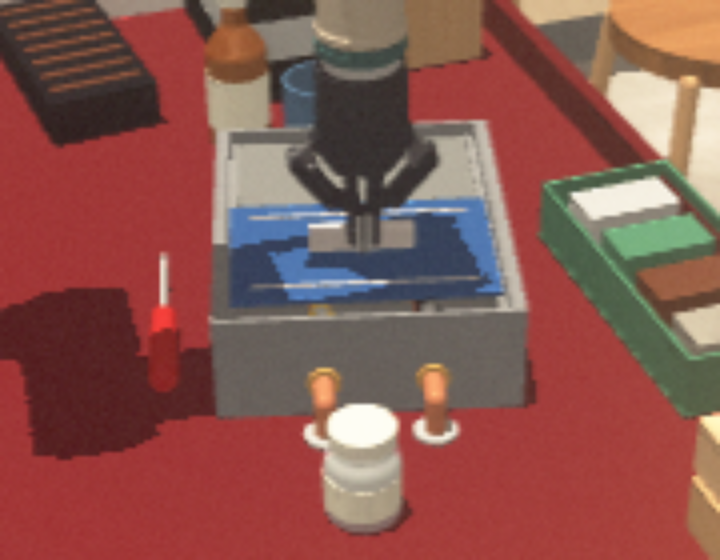

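Request:
drive_tool:
  steps:
    - [0,-12,1,0,-1]
    - [0,-24,1,0,-1]
    - [0,-36,1,0,-1]
    - [0,-48,1,0,-1]
    - [0,-60,1,0,-1]

```text
clock: 3.35
position: [0.6138, 0.0784, 0.0999]
ee_rot: [-0.0, 0.99, -0.139, -0.0]
contact_force: [-1.4, -2.5, 2.1]
width: 0.0001
```

Request:
drive_tool:
  steps:
    - [0,-12,1,0,-1]
    - [0,-24,1,0,-1]
    - [0,-36,1,0,-1]
    - [0,-46,1,0,-1]
    - [0,-52,1,0,-1]

```text
clock: 3.85
position: [0.6282, 0.1297, 0.0987]
ee_rot: [-0.0, 0.99, -0.138, -0.0]
contact_force: [-0.3, -2.7, 2.1]
width: 0.0002
```

```bash
python3 -c "
from h import *
plan(0,.068,.1)
cv2.imwrite('pics/s3.png',cv2.resize(manip.get_image('side')[110:250,240:420],None,fx=4,fy=4))"
```

```text
clk 3.85 box pos mm [-0.1 54.4] z 98.7 F [-0.3 -2.7  2.1] w 0.0002
move [  0.1 -13.6  -1.3] turn 0.001
```

View pics/s3.png

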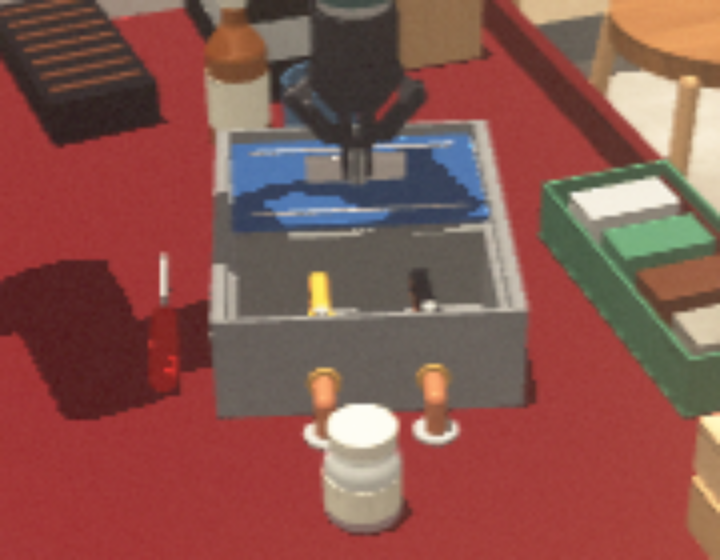

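Request:
drive_tool:
  steps:
    - [0,-4,0,0,-1]
    - [0,-7,0,0,-1]
    - [0,-9,0,0,-1]

```text
clock: 4.2
position: [0.6304, 0.1384, 0.0986]
ee_rot: [0.0, 0.99, -0.138, -0.001]
contact_force: [-1.7, -6.3, 2.6]
width: -0.0
```

Request:
drive_tool:
  steps:
    - [0,-3,0,0,-1]
    - [0,-5,0,0,-1]

```text
clock: 4.4
position: [0.6302, 0.1399, 0.0987]
ee_rot: [0.003, 0.99, -0.138, -0.002]
contact_force: [-4.8, -13.4, 4.7]
width: -0.0001
```

Request:
drive_tool:
  steps:
    - [0,15,0,0,-1]
    - [0,35,-15,0,-1]
    - [0,60,-60,0,-1]
    - [0,60,-60,0,-1]

```text
clock: 4.8
position: [0.6171, 0.0796, 0.1657]
ee_rot: [0.003, 0.99, -0.139, 0.004]
contact_force: [0.8, 0.6, 0.7]
width: -0.0003
```

```bash
python3 - <<'E'
from h import *
plan(0,-.05,.16)
cv2.imwrite('pics/s4.png',cv2.resize(manip.get_image('side')[110:250,240:420],None,fx=4,fy=4))
im=manip.get_image('top');cv2.imwrite('pics/t4.png',cv2.resize(im[115:240,220:360],None,fx=5,fy=4.8))
manip.get_image('wrist')
cv2.imwrite('pics/w4.png',manip.get_image('wrist'))
for m in manip.masks_of("top","cover")[:1]:
    c=max(cv2.findContours(m['pixels'].astype(np.uint8),0,1)[0],key=cv2.contourArea)[:,0]
    w=unproj("top",c,.091)[:,:2]; b=(w-C)@np.c_[BX,BY]*1000; print(b.min(0),b.max(0))
for n in ["yellow_tip","black_tip","yellow_handle","black_handle"]:
    for cam in ["top","side","wrist"]:
        for m in manip.masks_of(cam,n)[:1]: print(n,cam,m['conf'],m['location'],m['pixels'].sum(), None if cam=="wrist" else (unproj(cam,m['location'],.074)[:,:2]-C)@np.c_[BX,BY]*1000)
E
```

```text
clk 4.80 box pos mm [3.1 3.3] z 165.7 F [0.8 0.6 0.7] w -0.0003
move [-3.1 53.2  5.9] turn -0.0
[-114.95686878    4.74073722] [ 43.27449923 135.13240914]
yellow_tip top 0.53 [315.0, 192.5] 108 [[-30.77237681 -92.01528109]]
yellow_tip side 0.62 [316.8, 183.6] 39 [[-49.66821635 -92.11397384]]
yellow_tip wrist 0.57 [274.1, 270.5] 368 None
black_tip top 0.44 [325.1, 168.4] 115 [[  55.52985922 -102.64051342]]
black_tip side 0.65 [315.9, 180.3] 33 [[-52.23749263 -71.94433218]]
black_tip wrist 0.67 [373.6, 272.7] 416 None
yellow_handle top 0.65 [314.3, 196.9] 118 [[-45.37450233 -93.69632286]]
yellow_handle wrist 0.74 [274.4, 272.4] 353 None
black_handle side 0.61 [333.9, 188.8] 4039 [[   6.01925967 -126.54171525]]
black_handle wrist 0.62 [373.4, 273.8] 415 None
```

View pics/s4.png

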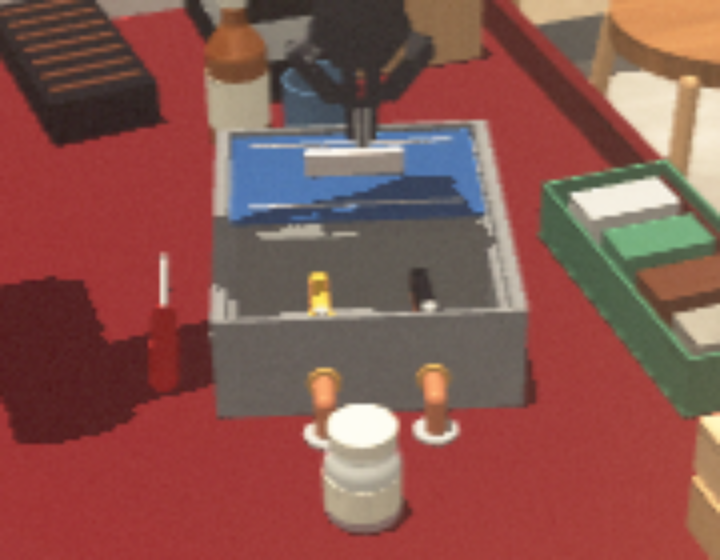

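View pics/t4.png

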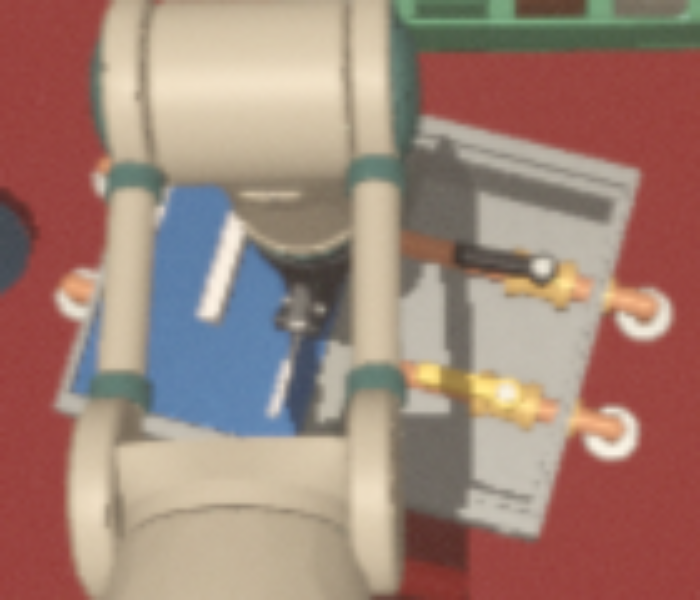

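View pics/w4.png

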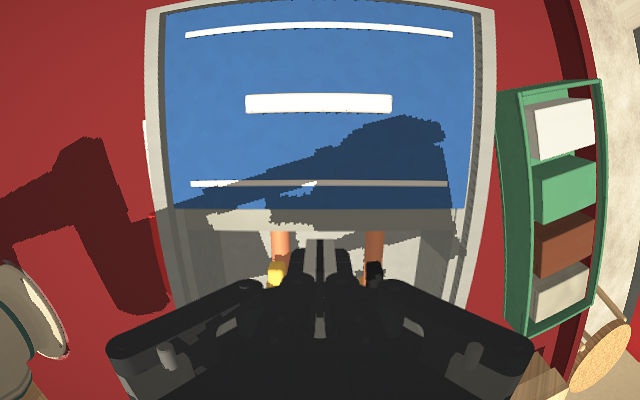

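```bash
python3 - <<'E'
from h import *
px=np.array([[507,393],[415,372],[541,267],[457,254]])/[5,4.8]+[220,115]
print((unproj("top",px,.076)[:,:2]-C)@np.c_[BX,BY]*1000)
px=np.array([[318,277],[319,308],[415,272],[428,305]])/4+[240,110]
print((unproj("side",px,.074)[:,:2]-C)@np.c_[BX,BY]*1000)
E
```

```text
[[ -39.38278242 -116.08110709]
 [ -41.48765022  -54.33916382]
 [  50.6239157  -114.52384456]
 [  44.65214987  -58.78721225]]
[[ -39.8197173   -66.3545049 ]
 [ -40.35588034 -112.90387861]
 [  43.18196745  -64.40083818]
 [  50.30888656 -114.68711402]]
```

```bash
python3 -c "
from h import *
print(manip.get_state()['qpos'].round(2))
plan(-.008,-.072,.16,YAW+np.pi/2);plan(-.008,-.072,.16,YAW-np.pi/2)"
```

```text
[ 0.03  0.39  1.51 -0.01  1.24  0.3 ]
clk 5.65 box pos mm [-0.7  5.3] z 159.1 F [-0.5  0.2  0.1] w 0.0003
move [-7.6 77.3 -0.3] turn -1.568
clk 5.65 box pos mm [-0.7  5.3] z 159.1 F [-0.5  0.2  0.1] w 0.0003
move [-7.6 77.3 -0.3] turn 1.574
```

Request:
drive_tool:
  steps:
    - [-8,25,0,-0.14,-1]
    - [-8,50,0,-0.28,-1]
    - [-8,77,0,-0.42,-1]
    - [-8,77,0,-0.56,-1]
    - [-8,77,0,-0.7,-1]

```text
clock: 6.15
position: [0.5853, 0.0098, 0.1599]
ee_rot: [0.003, 0.977, 0.212, -0.003]
contact_force: [0.5, 0.5, -0.6]
width: 0.0001
```

Request:
drive_tool:
  steps:
    - [0,0,0,-0.14,-1]
    - [0,0,0,-0.28,-1]
    - [0,0,0,-0.42,-1]
    - [0,0,0,-0.56,-1]
    - [0,0,0,-0.7,-1]

```text
clock: 6.65
position: [0.5853, 0.0097, 0.16]
ee_rot: [0.001, 0.844, 0.537, -0.004]
contact_force: [0.3, 0.1, -0.3]
width: -0.0003
```

```bash
python3 -c "
from h import *
plan(-.008,-.072,.09,YAW+np.pi/2)"
```

```text
clk 6.65 box pos mm [ -8.3 -72.7] z 160.0 F [ 0.3  0.1 -0.3] w -0.0003
move [ 1.3  0.3 70. ] turn -0.158
```

Request:
drive_tool:
  steps:
    - [0,0,25,-0.14,-1]
    - [0,0,55,-0.16,-1]
    - [0,0,70,-0.16,-1]
    - [0,0,70,-0.16,-1]

```text
clock: 7.05
position: [0.583, 0.0095, 0.0876]
ee_rot: [-0.001, 0.798, 0.603, -0.006]
contact_force: [-0.5, -0.1, 0.1]
width: 0.0001
```

```bash
python3 -c "
from h import *
cv2.imwrite('pics/s5.png',cv2.resize(manip.get_image('side')[110:250,240:420],None,fx=4,fy=4))
im=manip.get_image('top');cv2.imwrite('pics/t5.png',cv2.resize(im[115:240,220:360],None,fx=5,fy=4.8))
plan(-.008,-.072,.062,YAW+np.pi/2)"
```

```text
clk 7.15 box pos mm [ -8.2 -73.1] z 90.3 F [-0.6 -0.4  0.2] w -0.0001
move [ 1.3  0.2 28.3] turn 0.002
```

View pics/s5.png

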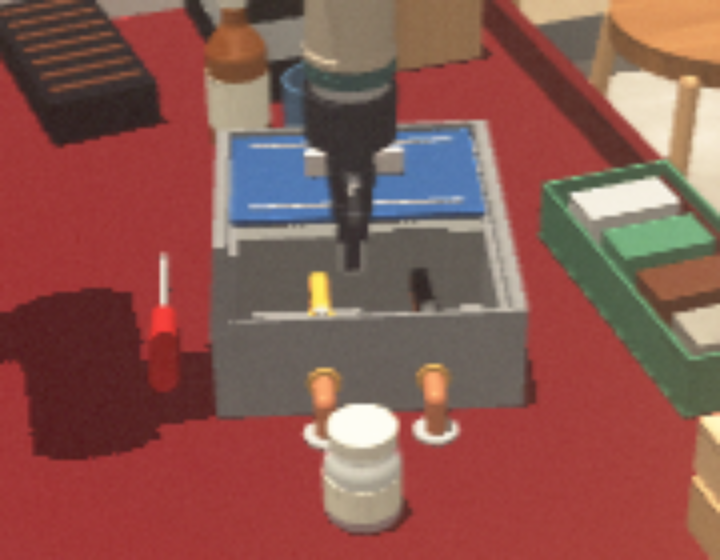

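View pics/t5.png

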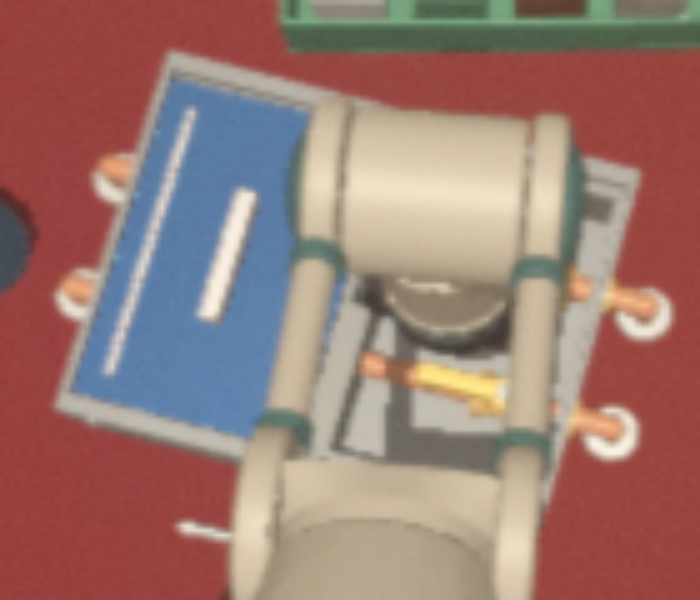

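Request:
drive_tool:
  steps:
    - [1,0,14,0,-1]
    - [1,0,28,0,-1]
    - [1,0,28,0,-1]

```text
clock: 7.45
position: [0.5852, 0.0101, 0.0622]
ee_rot: [0.001, 0.798, 0.603, -0.004]
contact_force: [-0.8, -0.1, -0.2]
width: 0.0001
```

Request:
drive_tool:
  steps:
    - [0,-8,0,0,-1]
    - [1,-16,0,0,-1]
    - [3,-24,0,0,-1]
    - [4,-30,0,0,-1]
    - [5,-35,0,0,-1]

```text
clock: 7.95
position: [0.5559, 0.0239, 0.0643]
ee_rot: [0.004, 0.798, 0.603, -0.001]
contact_force: [4.6, -2.0, 0.4]
width: -0.0001
```

```bash
python3 -c "
from h import *
cv2.imwrite('pics/s6.png',cv2.resize(manip.get_image('side')[110:250,240:420],None,fx=4,fy=4))
plan(-.066,-.075,.062,YAW+np.pi/2)"
```

```text
clk 8.00 box pos mm [-41.7 -66.9] z 64.3 F [ 2.9 -0.9  1.1] w -0.0
move [ -8.  -24.3   2.3] turn 0.002
```

View pics/s6.png

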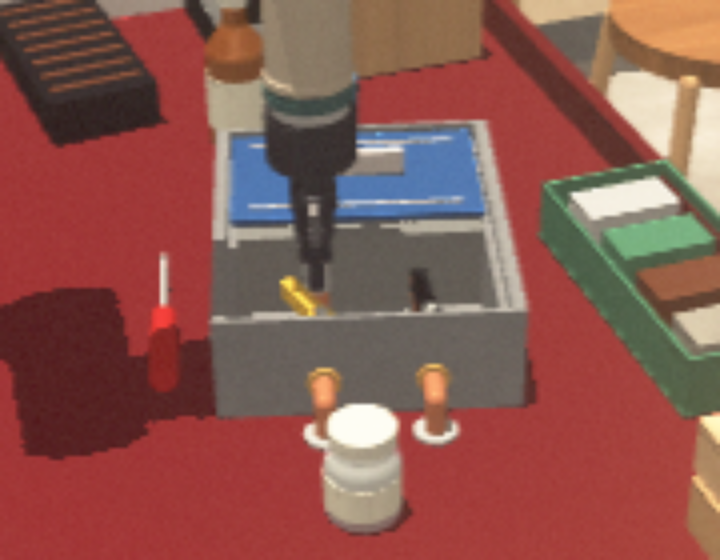

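Handle is following the finger. Continue round the arc.

Request:
drive_tool:
  steps:
    - [-1,-7,2,0,-1]
    - [-4,-13,2,0,-1]
    - [-7,-19,2,0,-1]
    - [-11,-24,2,0,-1]
    - [-15,-28,2,0,-1]

```text
clock: 8.5
position: [0.5271, 0.0181, 0.0643]
ee_rot: [0.006, 0.798, 0.603, 0.002]
contact_force: [6.0, 1.5, 1.7]
width: -0.0002
```

Request:
drive_tool:
  steps:
    - [-5,-5,0,0,-1]
    - [-9,-8,0,0,-1]
    - [-12,-10,0,0,-1]

```text
clock: 8.8
position: [0.5158, 0.0098, 0.0656]
ee_rot: [0.007, 0.798, 0.603, 0.005]
contact_force: [4.8, 3.7, 2.1]
width: 0.0007
```

```bash
python3 -c "
from h import *
cv2.imwrite('pics/s7.png',cv2.resize(manip.get_image('side')[110:250,240:420],None,fx=4,fy=4))
plan(-.080,-.1,.062,YAW+np.pi/2)"
```

```text
clk 8.85 box pos mm [-75.7 -92.2] z 65.5 F [2.4 2.3 3.4] w 0.0001
move [-7.8 -4.4  3.4] turn 0.002
```

View pics/s7.png

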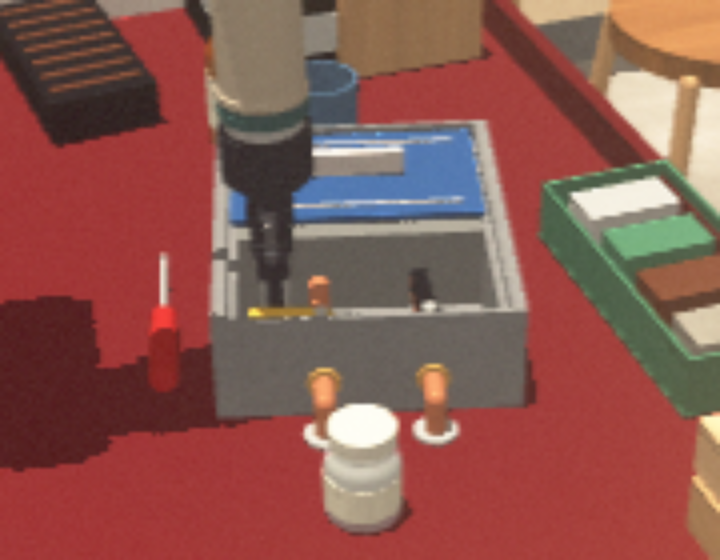

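Request:
drive_tool:
  steps:
    - [-4,0,2,0,-1]
    - [-7,0,2,0,-1]
    - [-10,0,2,0,-1]

```text
clock: 9.15
position: [0.5142, 0.0061, 0.065]
ee_rot: [0.003, 0.8, 0.6, 0.01]
contact_force: [5.9, 26.9, 6.9]
width: -0.0
```

```bash
python3 -c "
from h import *
plan(-.076,-.1,.062,YAW+np.pi/2)"
```

```text
clk 9.15 box pos mm [-75.7 -95.7] z 65.0 F [ 5.9 26.9  6.9] w -0.0
move [-4.3 -0.4  3. ] turn -0.005
```

Request:
drive_tool:
  steps:
    - [12,0,0,0,-1]
    - [25,3,0,0,-1]
    - [25,5,-30,0,-1]
    - [25,5,-70,0,-1]
    - [25,5,-110,0,-1]

```text
clock: 9.65
position: [0.5223, 0.028, 0.1755]
ee_rot: [0.002, 0.8, 0.6, 0.008]
contact_force: [0.8, -0.2, -0.4]
width: -0.0002
```

Request:
drive_tool:
  steps:
    - [-25,-25,-30,0,-1]
    - [-60,-60,-60,0,-1]
    - [-95,-95,-60,0,-1]
    - [-130,-130,-60,0,-1]
    - [-165,-165,-60,0,-1]

```text
clock: 10.15
position: [0.319, -0.0824, 0.2316]
ee_rot: [0.002, 0.799, 0.601, 0.006]
contact_force: [0.4, -1.6, 0.6]
width: 0.0006
```

```bash
python3 - <<'E'
from h import *
plan(0,0,.2)
cv2.imwrite('pics/s8.png',cv2.resize(manip.get_image('side')[110:250,240:420],None,fx=4,fy=4))
im=manip.get_image('top');cv2.imwrite('pics/t8.png',im); cv2.imwrite('pics/t8c.png',cv2.resize(im[115:240,220:360],None,fx=5,fy=4.8))
for m in manip.masks_of("top","cover")[:1]:
    c=max(cv2.findContours(m['pixels'].astype(np.uint8),0,1)[0],key=cv2.contourArea)[:,0]
    w=unproj("top",c,.091)[:,:2]; b=(w-C)@np.c_[BX,BY]*1000; print(b.min(0),b.max(0))
E
```

```text
clk 10.15 box pos mm [-238.9 -234.6] z 231.6 F [ 0.4 -1.6  0.6] w 0.0006
move [234.8 238.1  35.9] turn 1.569
[-116.8738338     2.24728041] [113.19954615 156.72150553]
```

View pics/s8.png

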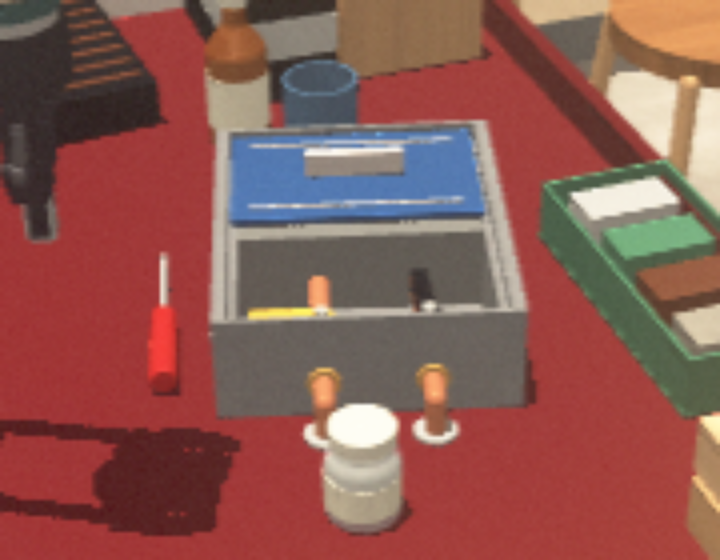

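View pics/t8.png

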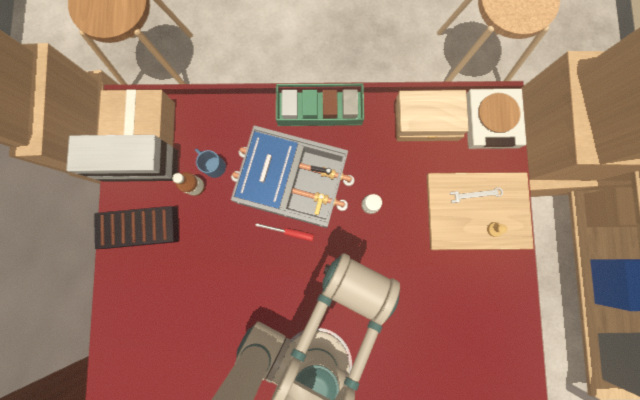

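View pics/t8c.png

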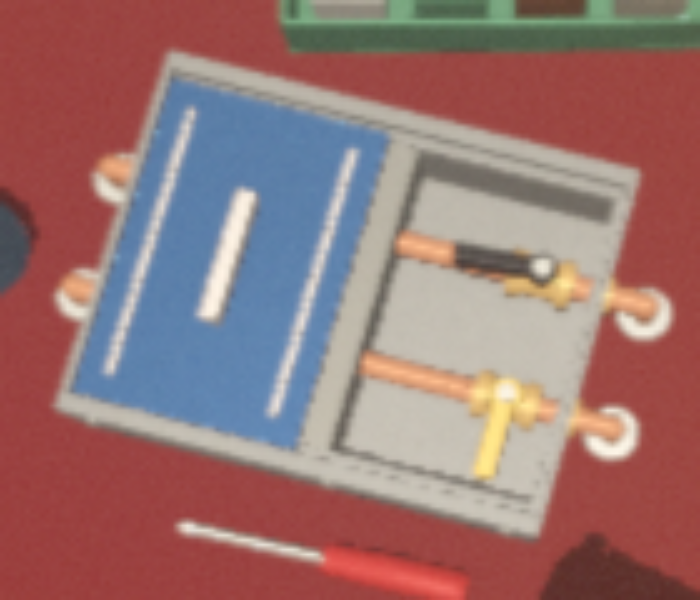

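```bash
python3 -c "
from h import *
p=(unproj('top',np.array([[507,391],[484,476]])/[5,4.8]+[220,115],.074)[:,:2]-C)@np.c_[BX,BY]
d=p[1]-p[0]; print('angle',np.arctan2(-d[0],d[1]),np.linalg.norm(d))
manip.sign_off()"
```

```text
angle 1.5874656042593116 0.059915705492490534
the job is handed in; nothing more can be done
```

I pushed the blue cover by its rib, with the fingers shut, until it met the end lip over the closed deck. I then pushed the yellow handle round to its stop, backed the arm clear and handed the job in at about 10 s on the robot's clock. No verdict was given.

- **Cover:** The force rose to about 14 N at the lip. In the last top picture the cover's outline runs from y = +2 to +157 mm in the box's frame. That agrees with the expected +5 to +155 mm within measurement error, and the cover lies flat in its track.
- **Yellow handle:** The force rose to about 28 N at the stop. The last top picture gives an angle of 1.59 rad against the expected 1.571, so it lies across its pipe.
- **Other things:** The black handle looks unchanged, and nothing else on the bench appears to have moved in the last pictures. I judged this by eye only.
- **Disagreements:** The networks disagreed between cameras on the handle tips, and one side-camera report of the black handle was clearly wrong. I used points read from the pictures for the handles instead; the two cameras agreed on the pivots to within a few mm. One cover measurement, taken while the arm blocked the view, was too short on two sides; the final one was clear.

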